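# Reset a rack tensioner to the marked ratchet tooth

## Task

The ratchet tensioner on the anodising bench is still wound too tight from the last batch. Press its release lever fully down and hold it there until the wheel has run all the way back to its stop, let the lever go, then wind the knob clockwise until the wheel's pointer stands at the tall peg, and let go so that the pawl holds it at that tooth. Leave the finished sleeves and everything else around it where they are.

Things in the scene. Friction and masses are not known exactly. Their poses are not given: they have to be found in the camera images.
- tensioner: Ratchet tensioner: grey housing fixed to the bench, about 310 x 260 mm on plan. Origin on the bench under the centre of its sloped panel; z up, x away from its operator's side, y left. The panel slopes 30 degrees, facing up and towards -x. A bar of forked contacts along the rear edge (top 145 mm above the bench) belongs to it.
- panel: The sloped aluminium-faced panel, 220 mm up the slope by 260 mm. Origin at its centre, on its face, 130 mm above the bench, on the wheel's axis; z out of the panel (30 degrees from vertical), x uphill, y left. The steel ratchet wheel is 124 mm across, with 12 teeth 30 degrees apart on its upper face, reaching 22 mm out from the panel.
- knob_grip (a point): Grip point of the wheel's black bar knob, on the wheel's axis, 64 mm out from the panel. The bar is 70 mm long, 18 mm thick, 30 mm deep (46 to 76 mm out from the panel) on an 18 mm shaft, free underneath. z: wheel's axis, out of the panel; x along the bar to the pointer's side; y across its thickness. Turns with the wheel.
- pointer_tip (a point): Tip of the dark steel pointer on the wheel's rim, 76 mm from the axis, 11 mm out from the panel, in line with the bar knob. Turns with the wheel. Axes as knob_grip.
- peg_mark (a point): Point on the tall peg's centre line, 11 mm out from the panel, 84 mm from the wheel's axis. The dark steel peg is 14 mm thick and stands 45 mm out from the panel, uphill of the wheel, where the pointer stands at the 3rd or at the 5th tooth; a flat plug 6 mm high has the other place. At the right tooth the pointer tip is about 8 mm from this point, one tooth off 40 mm.
- lever_pad (a point): Centre of the top of the release lever's pad: dark steel, 36 x 38 mm, 36 mm out from the panel, at its right-hand downhill corner. It is the tail of the see-saw pawl, 55 mm from the pivot. Pushed squarely at the panel (about 20 mm to a hard stop, 3 to 5 N) it lifts the pawl's nose off the teeth; springs back. Axes as the panel's, tipping with the lever.
- wheel (a joint): Wheel angle, rad, clockwise seen facing the panel is positive; stops at 0 (slack) and 4.15. A spring (0.09 N m at 0, 0.2 at 3 rad) drives it to 0; winding over a tooth takes up to 0.15 N m more. The pawl catches tooth k (1, 2..) at about 0.524 k - 0.035: wind 0.05 to 0.4 past it, let go, it drops back on to the pawl. Starts caught at the 6th or 7th tooth.
- pawl (a joint): Pawl and release lever angle in rad: 0 at rest, nose down between two teeth; 0.38 pad pressed fully down. It rises to about 0.18 as a tooth passes; the nose clears the teeth above 0.2. While it is down the wheel cannot run back, so the knob may be let go and regrasped.
- sleeve_tall: Finished fluted aluminium sleeve standing on end left of the tensioner, 72 mm diameter, 120 mm tall; leave it alone. Origin at the centre of its foot.
- sleeve_short: Fluted aluminium sleeve standing right of the tensioner near the lever, 60 mm diameter, 75 mm tall; leave it alone. Origin at the centre of its foot.
- sleeve_mid: Fluted aluminium sleeve standing right of the tensioner farther back, 66 mm diameter, 95 mm tall; leave it alone. Origin at the centre of its foot.
- can: White painted can, 70 mm diameter, 110 mm tall, standing left of the tensioner, towards the robot; leave it alone. Origin at the centre of its foot.
- spanner: Steel spanner, 180 mm, lying in front of the tensioner; leave it alone. Origin under its middle.
- jig_strip: Dark steel strip, 160 x 24 mm, with four forked contacts, lying in front of the tensioner; leave it alone. Origin under the strip's centre, strip along y.
- brush: Brush, 200 mm, lying to the left of the tensioner; leave it alone. Origin under its middle.

How it is judged:
By the outcome, as a careful person would: the job done as asked, in the order asked, and still so for the second after the job is handed in, with the robot touching nothing.
It also fails if it takes over 72 s, if anything falls off the work surface, if the arm or the gripper's body presses on something with over 40 N, if the wrist force passes 120 N, or if a joint passes its speed limit or range.

## Robot

A 7-joint arm with a two-finger parallel gripper is mounted at the origin on the work surface. World frame = base frame: x ahead of the robot, y to its left, z up, the work surface at z = 0. Lengths are in m, angles in rad, forces in N, time in s.
With the tool pointing down it reaches from about 0.4 to 0.85 m from the base axis. Payload 10.4 kg.
Tool frame: the origin (TCP) lies at the very end of the fingers, on their centre line; the grasp point (between the pads) lies 19 mm behind it; x points along the fingers, y is the direction in which the jaws open and shut, and the axes are right-handed (so a half turn about x gives the same grasp; the last joint's range is limited). The gripper opens to 85 mm and grips with 20 to 120 N. Pads are 22 mm wide; open, the fingers measure 114 mm over their backs; the gripper's body (76 mm by 85 mm) begins 54 mm behind the grasp point. The pads swing forward as they close: fully open they stand 13 mm farther back than shut.
Start: joints at [1.078, 0.332, -0.065, 1.46, 0.022, 1.35, -0.088], TCP at [0.283, -0.557, 0.231] pointing down, gripper open.
Joint ranges: [-2.6, 2.6], [-0.5, 2.12], [-1.47, 1.34], [0.16, 2.42], [-1.27, 4.41], [0.06, 2.06], [-2.6, 2.6]. Speed limits (rad/s): [2.22, 2.22, 2.79, 2.79, 3.14, 3.14, 3.14].

## Interface

Orientations are given as a rotation vector (axis times angle).
In Python, from bench import readout, cams, ctrl gives the robot as it stands. The module is installed in compiled form; this text tells all that it offers.
- The arm moves only by the shell command python3 -m inch 'ROWS'. ROWS is JSON, a list of rows, each a list of 3 entries, a list of its own where there are three numbers: the shift along the tool's x, y, z in mm, then the turn, a rotation vector about the tool's x, y, z in rad, then the gripper's target within -1 to 1 (fully open at 1, half-way at 0, shut at -1). In form: [[[tx, ty, tz], [wx, wy, wz], hand], ...]. A call has 1 to 5 rows; each row shifts and turns the commanded pose from where the row before left it, along the tool's axes as they then stand; what a row does not reach is not made up. A row lasts 1/10 s, in which the tool goes at most 50 mm and 8.59 degrees, less where a joint would pass 70% of its speed; a pose out of reach is approached as far as the arm can. A call with a gripper value outside its range is refused whole. The fingers move at their own pace and stop on an object; the grip force is fixed at half the most. Time passes only in rows, so rows that do not move let the fingers close. It gives the time, the measured TCP pose, the force and the opening at its end, in the units of the state.
- readout.get_state(): the state, without advancing time (a new reading comes with each control period).
- cams.camera(name): name is "side" or "top"; returns the picture (384x512x3 uint8, blue, green, red); there is no depth.
- cams.camera_info(name): a dict with "mtx" (3x3 intrinsics, pixels), "origin" and "rotation" of the camera in the world. Camera axes: x right, y up, looking along -z (the intrinsics and any distortion apply to the point x, -y, -z); pixel columns grow to the right and rows downward; lengths in m; the calibration is good to about 2 mm. A picture is of the moment at which its call begins. camera_info takes no time and is no camera call.
- ctrl.job_done(): hands the job in, once; it reports no verdict.
The state is a dict: "t": time; "qpos": joint angles; "dq": joint speeds; "joint_efforts": joint torques, N m; "ee_pos": TCP position; "tcp_rot": TCP orientation; "force": force on the tool from outside, world axes, zero at the start; "moment": the same for the moment, N m; "gripper_width": finger opening in m.
Only numpy, scipy, OpenCV 4.12 (cv2) and the standard library are available. Lean on these libraries where they do the work, as an engineer would, in place of code of your own. Each camera call takes 0.05 s, during which the arm holds its last target.

## Working session

There is one attempt and no reset: what is moved stays moved. The work goes in short steps, Python scripts to look and compute and a shell command to move; the robot and the scene stay as the last step left them, time stands still between calls to the robot, and variables do not carry over. Pictures are saved under pics/ and viewed, and the job is handed in when it is done.

```bash
mkdir -p pics; python3 - <<'E'
from bench import readout,cams
import cv2
print(readout.get_state())
for n in("side","top"):
    im=cams.camera(n); cv2.imwrite(f"pics/{n}0.png",im); print(n,cams.camera_info(n))
E
```

```text
{'t': 0.0, 'qpos': array([ 1.07839499,  0.33289383, -0.06467832,  1.46095275,  0.02161807,
        1.34988053, -0.08849293]), 'dq': array([-0.00052118,  0.00115543, -0.00063728, -0.00072757, -0.00051854,
        0.0004538 ,  0.00245845]), 'joint_efforts': array([-1.04821986e-03, -6.25448084e+01,  4.88241808e-02, -3.91602802e+01,
        1.61720632e-02,  9.88381886e-03, -2.48782294e-05]), 'ee_pos': array([ 0.28275225, -0.5569638 ,  0.23049671]), 'tcp_rot': array([ 1.95986189,  0.47053157, -1.96071312]), 'force': array([-0.20000252,  0.54791871, -0.81414688]), 'moment': array([-0.01278917, -0.02287927,  0.01427514]), 'gripper_width': 0.08519074287901388}
side {'mtx': array([[466.01996636,   0.        , 256.91969653],
       [  0.        , 466.01996636, 185.84699409],
       [  0.        ,   0.        ,   1.        ]]), 'origin': array([0.40111835, 0.91379783, 0.76215603]), 'rotation': array([ 0.11277401, -1.34586475, -2.63148967])}
top {'mtx': array([[348.27989618,   0.        , 259.88412598],
       [  0.        , 348.27989618, 189.34243787],
       [  0.        ,   0.        ,   1.        ]]), 'origin': array([0.35990136, 0.05775209, 1.05111526]), 'rotation': array([ 0.15369607, -0.15494422, -1.55154855])}
```

View pics/side0.png

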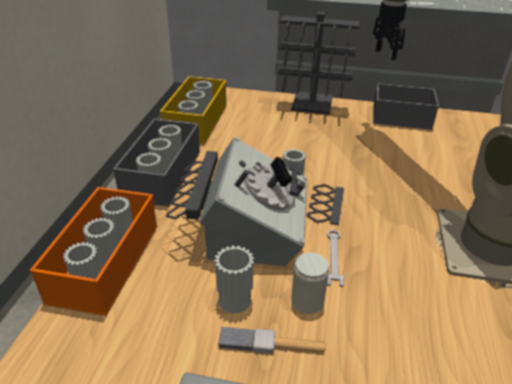

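View pics/top0.png

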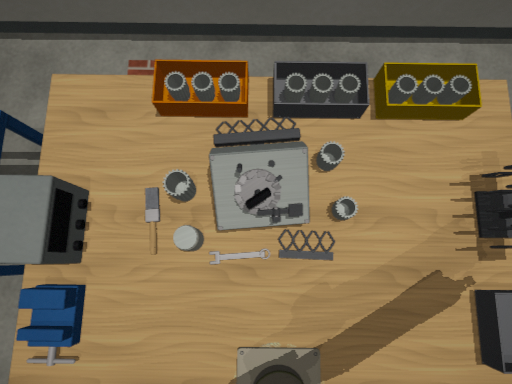

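```bash
python3 - <<'E'
import cv2
a=cv2.imread("pics/top0.png")[125:255,195:325]; cv2.imwrite("pics/topz.png",cv2.resize(a,(780,600-0),interpolation=cv2.INTER_CUBIC) if 0 else cv2.resize(a,None,fx=4.6,fy=4.6,interpolation=cv2.INTER_CUBIC))
a=cv2.imread("pics/side0.png")[125:275,190:320]; cv2.imwrite("pics/sidez.png",cv2.resize(a,None,fx=4,fy=4,interpolation=cv2.INTER_CUBIC))
E
```

```text
(no output)
```

View pics/topz.png

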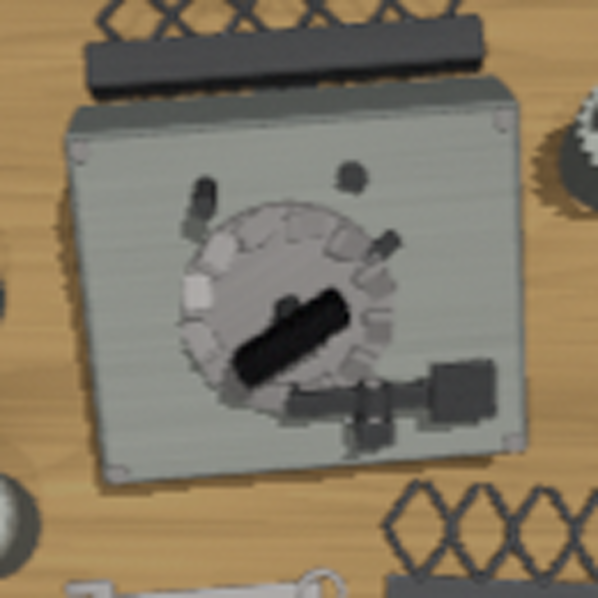

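View pics/sidez.png

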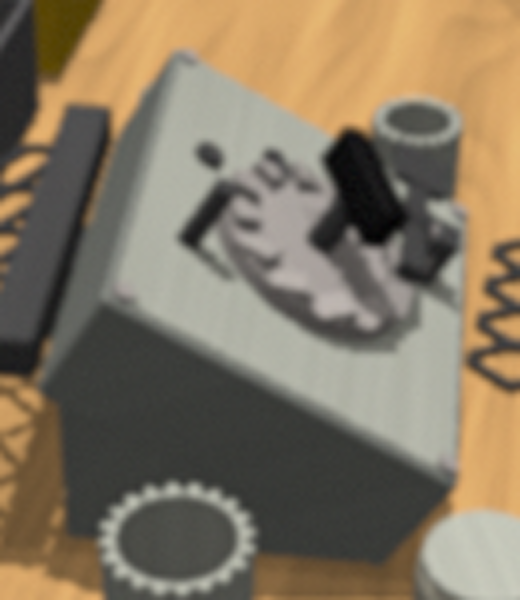

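```bash
cat > h.py <<'E'
import numpy as np
from scipy.spatial.transform import Rotation as R
from bench import cams
def ray(n,px):
    c=cams.camera_info(n);M=c["mtx"];u,v=px
    d=np.array([(u-M[0,2])/M[0,0],-(v-M[1,2])/M[1,1],-1])
    return np.array(c["origin"]),R.from_rotvec(c["rotation"]).apply(d)
def onz(n,px,z):
    o,d=ray(n,px);return o+d*(z-o[2])/d[2]
def proj(n,p):
    c=cams.camera_info(n);M=c["mtx"];q=R.from_rotvec(c["rotation"]).inv().apply(np.array(p)-c["origin"])
    return M[0,0]*q[0]/-q[2]+M[0,2],M[1,1]*-q[1]/-q[2]+M[1,2]
def tri(a,b):
    A=np.zeros((3,3));B=np.zeros(3)
    for n,p in(("top",a),("side",b)):
        o,d=ray(n,p);d=d/np.linalg.norm(d);P=np.eye(3)-np.outer(d,d);A+=P;B+=P@o
    return np.linalg.solve(A,B)
tz=lambda p:(p[0]/4.6+195-.4,p[1]/4.6+125-.4)
sz=lambda p:(p[0]/4+190-.4,p[1]/4+125-.4)
E
python3 - <<'E'
from h import *
T=[(72,138),(514,103),(525,448),(106,482)]
S=[(115,293),(185,52),(463,215),(452,485)]
z=[.185,.185,.075,.075]
for t,s,zz in zip(T,S,z): print(onz("top",tz(t),zz).round(4),onz("side",sz(s),zz).round(4),tri(tz(t),sz(s)).round(4))
E
```

```text
[0.6225 0.1878 0.185 ] [0.6175 0.1886 0.185 ] [0.6201 0.1877 0.1848]
[ 0.6466 -0.061   0.185 ] [ 0.6396 -0.0564  0.185 ] [ 0.6439 -0.0613  0.183 ]
[ 0.4631 -0.08    0.075 ] [ 0.4619 -0.0782  0.075 ] [ 0.4627 -0.0802  0.0737]
[0.439  0.1747 0.075 ] [0.4388 0.1746 0.075 ] [0.4389 0.1747 0.0751]
```

```bash
cat >> h.py <<'E'
yaw=.092;C=np.array([.5415,.0553,.13])
RP=R.from_euler('z',yaw)*R.from_euler('y',-np.pi/6)   # panel x uphill
# panel axes -> world
def w(p): return C+RP.apply(p)
def rt(phi,r,h): # phi from uphill, + = clockwise (to right)
    return w([r*np.cos(phi),-r*np.sin(phi),h])
E
python3 - <<'E'
from h import *
print(RP.as_matrix().round(3))
inv=lambda p:(RP.inv().apply(p-C)*1000).round(1)
def seen(name,t,s): print(name,inv(tri(tz(t),sz(s))))
seen("knob",(292,337),(368,187)); seen("pegtop",(205,187),(222,190)); seen("plug",(352,177),(210,155)); seen("ptr",(390,240),(283,155)); seen("pad",(465,390),(435,240))
for n,z in(("top",tz),("side",sz)):
  f={"top":lambda p:((p[0]+.4-195)*4.6,(p[1]+.4-125)*4.6),"side":lambda p:((p[0]+.4-190)*4,(p[1]+.4-125)*4)}[n]
  for nm,p in dict(knobtop=[0,0,.076],kn=[0,0,.064],pegL=[.084*.866,.042,.045],plug=[.084*.866,-.042,.006],ptr6=[.038,-.0658,.011],a=[.11,.13,0],b=[.11,-.13,0],c=[-.11,-.13,0],d=[-.11,.13,0]).items(): print(n,nm,np.round(f(proj(n,w(p)))))
E
```

```text
[[ 0.862 -0.092 -0.498]
 [ 0.08   0.996 -0.046]
 [ 0.5    0.     0.866]]
knob [-0.8 10.2 62.2]
pegtop [78.3 51.4 40. ]
plug [ 72.8 -31.3   3.8]
ptr [ 35.2 -50.   16.2]
pad [-80.3 -92.6 -11.8]
top knobtop [312. 347.]
top kn [310. 339.]
top pegL [223. 208.]
top plug [371. 178.]
top ptr6 [416. 236.]
top a [ 62. 135.]
top b [522. 100.]
top c [530. 456.]
top d [104. 489.]
side knobtop [378. 158.]
side kn [366. 173.]
side pegL [228. 176.]
side plug [213. 142.]
side ptr6 [272. 143.]
side a [ 99. 297.]
side b [175.  43.]
side c [469. 212.]
side d [459. 488.]
```

```bash
python3 - <<'E'
import cv2,re
s=open('h.py').read()
s=s.replace("C=np.array([.5415,.0553,.13])","C=np.array([.5415,.0553,.13])+.010*np.array([-.092,.996,0])")
open('h.py','w').write(s)
from h import *
def mark(n,x0,y0,x1,y1,f):
    a=cv2.imread(f"pics/{n}0.png")[y0:y1,x0:x1]; a=cv2.resize(a,None,fx=f,fy=f,interpolation=cv2.INTER_LANCZOS4)
    def d(p,c):
        u,v=proj(n,p);cv2.circle(a,(int((u+.5-x0)*f),int((v+.5-y0)*f)),3,c,-1)
    for p in([.084*.866,.042,.045],[.084*.866,-.042,.006]): d(w(p),(0,0,255))
    for k in range(24): d(rt(k*np.pi/12,.062,.022),(0,255,0))
    d(rt(np.pi/3-.035,.076,.011),(255,0,0)); d(w([0,0,.076]),(255,0,255))
    for sx in(1,-1):
        for sy in(1,-1): d(w([.11*sx,.13*sy-.01,0]),(0,255,255))
    for sx in(1,-1):
        for sy in(1,-1): d(rt((sx*.035 and (np.pi/3-.035))+0,.035*sx,.076)+RP.apply([0,0,0]),(255,0,255))
    cv2.imwrite(f"pics/{n}m.png",a)
mark("top",200,135,315,235,6)
mark("side",190,125,320,270,4)
E
```

```text
(no output)
```

View pics/topm.png

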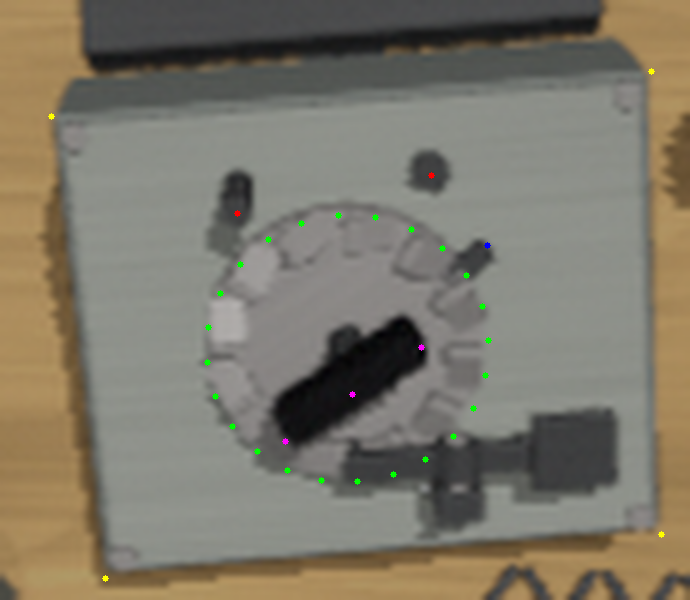

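View pics/sidem.png

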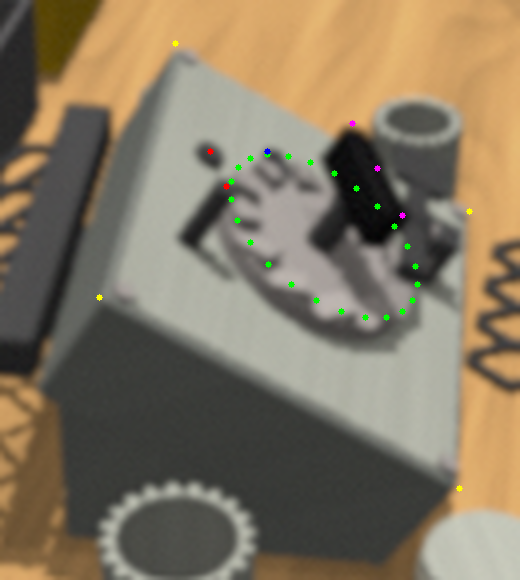

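```bash
python3 - <<'E'
from h import *
for px in [(573,450),(530,412),(617,488),(530,490),(617,410)]:
    o,d=ray("top",(px[0]/6+200-.5,px[1]/6+135-.5))
    o=RP.inv().apply(o-C);d=RP.inv().apply(d)
    print((1000*(o+d*(.036-o[2])/d[2])).round(1))
print([np.round(((u+.5-190)*4,(v+.5-125)*4)) for u,v in [proj("side",w([-.062,-.105,.036]))]])
for n,p,z in (("short",(345,208),.075),("mid",(331,154),.095)): print(n,onz("top",p,z).round(3))
s=R.from_rotvec([ 1.95986189,  0.47053157, -1.96071312]); print(s.as_matrix().round(3)); print(RP.as_matrix().round(3))
E
```

```text
[-49.  -95.5  36. ]
[-29.5 -77.3  36. ]
[ -68.8 -114.5   36. ]
[-66.5 -75.8  36. ]
[ -31.7 -115.5   36. ]
[array([437., 168.])]
short [ 0.504 -0.183  0.075]
mid [ 0.656 -0.144  0.095]
[[-0.001  0.453 -0.892]
 [ 0.001 -0.892 -0.453]
 [-1.    -0.001  0.   ]]
[[ 0.862 -0.092 -0.498]
 [ 0.08   0.996 -0.046]
 [ 0.5    0.     0.866]]
```

```bash
cat >> h.py <<'E'
from bench import readout
def toolR(phi): # jaw axis (tool y) at angle phi clockwise from uphill, tool x into the panel
    y=np.array([np.cos(phi),-np.sin(phi),0]);x=np.array([0,0,-1.]);z=np.cross(x,y)
    return RP*R.from_matrix(np.array([x,y,z]).T)
def plan(p,Rt,N):
    s=readout.get_state();p0=s["ee_pos"];R0=R.from_rotvec(s["tcp_rot"])
    d=(R0.inv()*Rt).as_rotvec()
    print("pos",p0.round(4),"target",np.round(p,4),"turn total",d.round(3),"shift total",(R0.inv().apply(p-p0)*1000).round(1),"F",s["force"].round(1),"q",s["qpos"].round(2),"t",s["t"],"w",round(s["gripper_width"],4))
    for i in range(N):
        Ri=R0*R.from_rotvec(d*i/N)
        print((Ri.inv().apply((p-p0)/N)*1000).round().astype(int).tolist(),(d/N).round(3).tolist())
E
python3 - <<'E'
from h import *
plan(w([-.051,-.0955,.11]),toolR(0),15)
E
```

```text
pos [ 0.2827 -0.557   0.2306] target [ 0.4506 -0.0389  0.1998] turn total [-1.165  0.311  0.461] shift total [  31.3 -385.9 -384.2] F [-0.4  0.2  0.2] q [ 1.08  0.33 -0.06  1.46  0.02  1.35 -0.09] t 0.1 w 0.0853
[2, -26, -26] [-0.078, 0.021, 0.031]
[2, -24, -27] [-0.078, 0.021, 0.031]
[2, -22, -29] [-0.078, 0.021, 0.031]
[2, -19, -31] [-0.078, 0.021, 0.031]
[2, -17, -32] [-0.078, 0.021, 0.031]
[2, -14, -33] [-0.078, 0.021, 0.031]
[2, -12, -34] [-0.078, 0.021, 0.031]
[3, -9, -35] [-0.078, 0.021, 0.031]
[3, -7, -36] [-0.078, 0.021, 0.031]
[4, -4, -36] [-0.078, 0.021, 0.031]
[4, -1, -36] [-0.078, 0.021, 0.031]
[5, 1, -36] [-0.078, 0.021, 0.031]
[6, 4, -36] [-0.078, 0.021, 0.031]
[7, 7, -35] [-0.078, 0.021, 0.031]
[8, 9, -34] [-0.078, 0.021, 0.031]
```

```bash
python3 -m inch '[[[0,-26,-26],[-0.078,0.021,0.031],-1],[[0,-24,-27],[-0.078,0.021,0.031],-1],[[0,-22,-29],[-0.078,0.021,0.031],-1],[[0,-19,-31],[-0.078,0.021,0.031],-1],[[0,-17,-32],[-0.078,0.021,0.031],-1]]'
python3 -m inch '[[[0,-14,-33],[-0.078,0.021,0.031],-1],[[0,-12,-34],[-0.078,0.021,0.031],-1],[[0,-9,-35],[-0.078,0.021,0.031],-1],[[0,-7,-36],[-0.078,0.021,0.031],-1],[[0,-4,-36],[-0.078,0.021,0.031],-1]]'
python3 - <<'E'
from h import *
plan(w([-.051,-.0955,.11]),toolR(0),5)
E
```

```text
t: 0.6
ee_pos: [0.3379, -0.3822, 0.2298]
tcp_rot: [1.791, 0.652, -1.537]
force: [0.7, 0.5, 1.0]
gripper_width: 0.0121
t: 1.1
ee_pos: [0.3893, -0.2089, 0.2332]
tcp_rot: [1.589, 0.783, -1.13]
force: [0.3, -0.3, 0.4]
gripper_width: 0.0001
pos [ 0.3893 -0.2089  0.2332] target [ 0.4506 -0.0389  0.1998] turn total [-0.381  0.103  0.148] shift total [  46.3   -7.7 -177.7] F [ 0.3 -0.3  0.4] q [ 0.88 -0.32 -0.32  2.15 -0.31  0.98  0.39] t 1.1 w 0.0001
[9, -2, -36] [-0.076, 0.021, 0.03]
[10, 1, -35] [-0.076, 0.021, 0.03]
[11, 3, -35] [-0.076, 0.021, 0.03]
[12, 6, -34] [-0.076, 0.021, 0.03]
[13, 8, -34] [-0.076, 0.021, 0.03]
```

```bash
python3 -m inch '[[[6,-2,-36],[-0.076,0.021,0.03],-1],[[6,1,-35],[-0.076,0.021,0.03],-1],[[6,3,-35],[-0.076,0.021,0.03],-1]]'
python3 - <<'E'
from h import *
plan(w([-.051,-.0955,.11]),toolR(0),3)
E
```

```text
t: 1.4
ee_pos: [0.4212, -0.1066, 0.224]
tcp_rot: [1.459, 0.842, -0.896]
force: [0.2, -0.3, -0.4]
gripper_width: 0.0003
pos [ 0.4212 -0.1066  0.224 ] target [ 0.4506 -0.0389  0.1998] turn total [-0.153  0.04   0.058] shift total [ 35.2  10.5 -68.4] F [ 0.2 -0.3 -0.4] q [ 0.75 -0.42 -0.39  2.26 -0.42  0.87  0.48] t 1.4 w 0.0003
[12, 4, -23] [-0.051, 0.013, 0.019]
[12, 4, -22] [-0.051, 0.013, 0.019]
[13, 5, -22] [-0.051, 0.013, 0.019]
```

```bash
python3 -m inch '[[[12,4,-23],[-0.051,0.013,0.019],-1],[[12,4,-22],[-0.051,0.013,0.019],-1],[[13,5,-22],[-0.051,0.013,0.019],-1],[[0,0,0],[0,0,0],-1]]'
python3 - <<'E'
from h import *
import cv2
plan(w([-.051,-.0955,.11]),toolR(0),1)
for n,(x0,y0,x1,y1) in dict(top=(200,135,330,235),side=(190,100,340,250)).items():
    a=cams.camera(n)[y0:y1,x0:x1]; cv2.imwrite(f"pics/{n}1.png",cv2.resize(a,None,fx=4,fy=4,interpolation=cv2.INTER_CUBIC))
E
```

```text
t: 1.8
ee_pos: [0.4504, -0.0384, 0.1979]
tcp_rot: [1.363, 0.878, -0.747]
force: [0.6, 0.0, -0.4]
gripper_width: 0.0002
pos [ 0.4504 -0.0384  0.1979] target [ 0.4506 -0.0389  0.1998] turn total [ 0.001 -0.001  0.004] shift total [-1.5  1.   0.5] F [ 0.6  0.  -0.4] q [ 0.65 -0.41 -0.49  2.31 -0.47  0.72  0.52] t 1.8 w 0.0002
[-2, 1, 1] [0.001, -0.001, 0.004]
```

View pics/top1.png

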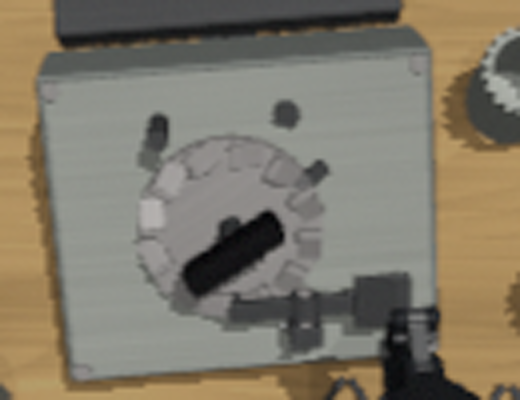

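View pics/side1.png

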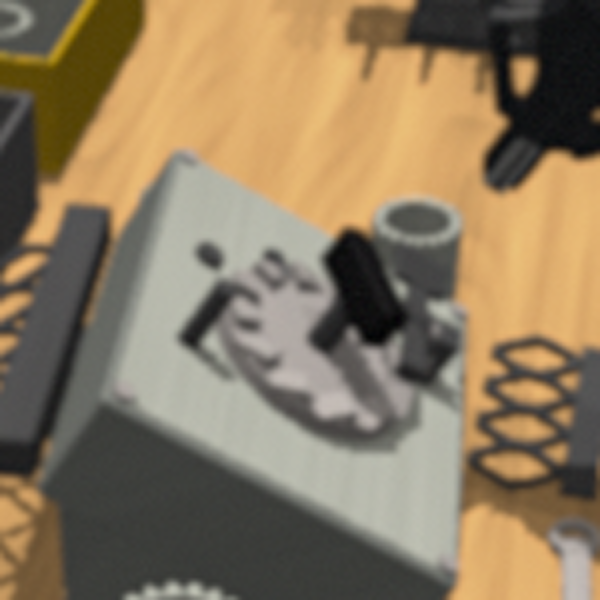

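```bash
python3 - <<'E'
from h import *
p=readout.get_state()["ee_pos"]
u=proj("top",p);v=proj("side",p);print((u[0]-199.5)*4,(u[1]-134.5)*4,(v[0]-189.5)*4,(v[1]-99.5)*4)
for h in (.036,.03):
  u=proj("top",w([-.051,-.0955,h]));v=proj("side",w([-.051,-.0955,h]));print((u[0]-199.5)*4,(u[1]-134.5)*4,(v[0]-189.5)*4,(v[1]-99.5)*4)
E
```

```text
401.20950509187173 348.5986798120616 491.565125264284 180.78456606611394
382.0530556282263 302.862528715729 421.333260680834 267.7328972742986
380.823797320342 299.4755227969906 415.88155962934206 274.47299521898003
```

```bash
python3 - <<'E'
from h import *
import cv2
s=readout.get_state();p=s["ee_pos"];Rt=R.from_rotvec(s["tcp_rot"])
out=[]
for n,(x0,y0,x1,y1) in dict(top=(270,195,330,255),side=(300,80,360,140)).items():
    a=cams.camera(n)[y0:y1,x0:x1]; a=cv2.resize(a,None,fx=6,fy=6,interpolation=cv2.INTER_CUBIC)
    for i,c in((0,(0,0,255)),(-.019,(0,255,0)),(-.073,(255,0,0)),(-.15,(255,0,255))):
        u=proj(n,p+Rt.apply([i,0,0])); cv2.circle(a,(int((u[0]+.5-x0)*6),int((u[1]+.5-y0)*6)),3,c,-1)
    out.append(a)
cv2.imwrite("pics/z2.png",np.hstack(out))
E
```

```text
(no output)
```

View pics/z2.png

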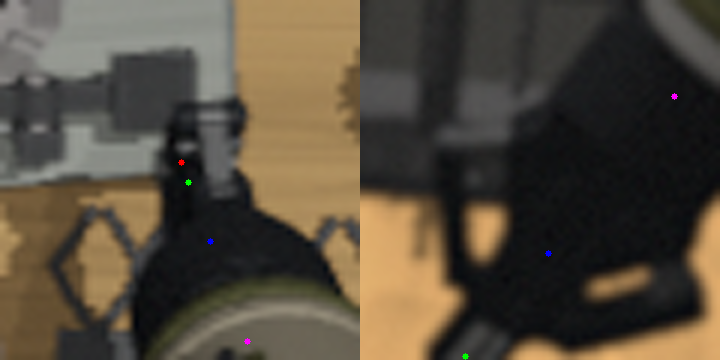

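```bash
python3 -m inch '[[[14,0,0],[0,0,0],-1],[[14,0,0],[0,0,0],-1],[[14,0,0],[0,0,0],-1],[[14,0,0],[0,0,0],-1],[[10,0,0],[0,0,0],-1]]'
python3 -m inch '[[[4,0,0],[0,0,0],-1],[[4,0,0],[0,0,0],-1],[[4,0,0],[0,0,0],-1]]'
python3 - <<'E'
from h import *
s=readout.get_state();print(RP.inv().apply(s["ee_pos"]-C),RP.inv().apply(s["force"]),s["qpos"].round(2))
E
```

```text
t: 2.5
ee_pos: [0.4838, -0.0387, 0.1418]
tcp_rot: [1.367, 0.873, -0.751]
force: [-0.5, -0.3, -0.6]
gripper_width: 0.0001
t: 2.8
ee_pos: [0.4897, -0.0382, 0.1321]
tcp_rot: [1.366, 0.872, -0.75]
force: [-4.5, -3.8, 5.0]
gripper_width: 0.0
[-0.05110801 -0.09834814  0.03188233] [-1.67427482 -3.35673943  6.72945283] [ 0.68 -0.19 -0.59  2.32 -0.4   0.49  0.45]
```

```bash
python3 -m inch '[[[4,0,0],[0,0,0],-1],[[4,0,0],[0,0,0],-1],[[3,0,0],[0,0,0],-1],[[0,0,0],[0,0,0],-1]]'
python3 - <<'E'
from h import *
s=readout.get_state();print(RP.inv().apply(s["ee_pos"]-C),RP.inv().apply(s["force"]),s["moment"])
E
```

```text
t: 3.2
ee_pos: [0.4952, -0.0367, 0.1221]
tcp_rot: [1.366, 0.874, -0.749]
force: [-2.3, -2.4, 3.1]
gripper_width: 0.0001
[-0.0511373  -0.09732644  0.02043841] [-0.64260939 -2.19160973  3.9509435 ] [-0.33474458  0.67146496 -0.18502303]
```

```bash
python3 -m inch '[[[3,0,0],[0,0,0],-1],[[2,0,0],[0,0,0],-1],[[1,0,0],[0,0,0],-1],[[0,0,0],[0,0,0],-1]]'
python3 - <<'E'
from h import *
import cv2
s=readout.get_state();print(RP.inv().apply(s["ee_pos"]-C),RP.inv().apply(s["force"]))
out=[]
for n,(x0,y0,x1,y1) in dict(top=(200,135,300,235),side=(215,130,315,230)).items():
    out.append(cv2.resize(cams.camera(n)[y0:y1,x0:x1],None,fx=4,fy=4,interpolation=cv2.INTER_CUBIC))
cv2.imwrite(f"pics/p3.png",np.hstack(out))
E
```

```text
t: 3.6
ee_pos: [0.4977, -0.0362, 0.1192]
tcp_rot: [1.364, 0.874, -0.749]
force: [-64.4, 3.5, 72.9]
gripper_width: 0.0002
[-0.05045985 -0.09713542  0.01662256] [-18.82857841   9.41328498  94.99813412]
```

View pics/p3.png

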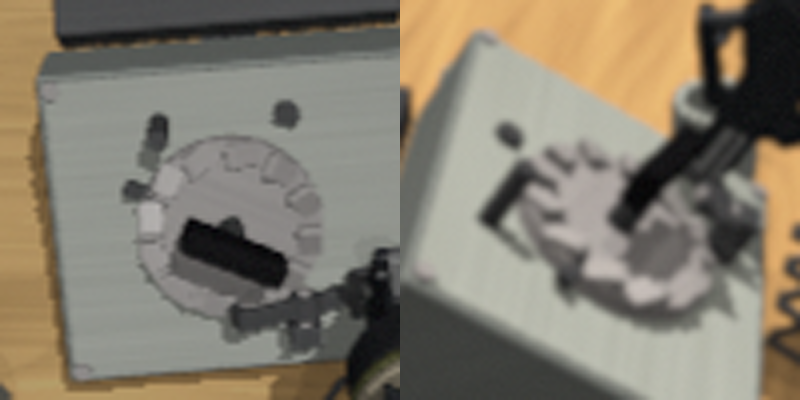

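```bash
python3 -m inch '[[[-1,0,0],[0,0,0],-1],[[0,0,0],[0,0,0],-1]]'
python3 - <<'E'
from h import *
s=readout.get_state();print(RP.inv().apply(s["ee_pos"]-C),RP.inv().apply(s["force"]))
E
```

```text
t: 3.9
ee_pos: [0.4973, -0.0363, 0.1196]
tcp_rot: [1.364, 0.874, -0.749]
force: [-47.5, 2.9, 53.9]
gripper_width: 0.0
[-0.05059034 -0.09719591  0.01723314] [-13.76816723   7.26438836  70.18627166]
```

```bash
python3 -m inch '[[[-1,0,0],[0,0,0],-1],[[-0.5,0,0],[0,0,0],-1],[[0,0,0],[0,0,0],-1],[[0,0,0],[0,0,0],-1],[[0,0,0],[0,0,0],-1]]'
python3 -m inch '[[[0,0,0],[0,0,0],-1],[[0,0,0],[0,0,0],-1],[[0,0,0],[0,0,0],-1],[[0,0,0],[0,0,0],-1],[[0,0,0],[0,0,0],-1]]'
python3 - <<'E'
from h import *
import cv2
s=readout.get_state();print(RP.inv().apply(s["ee_pos"]-C),RP.inv().apply(s["force"]))
out=[]
for n,(x0,y0,x1,y1) in dict(top=(200,135,300,235),side=(215,130,315,230)).items():
    out.append(cv2.resize(cams.camera(n)[y0:y1,x0:x1],None,fx=4,fy=4,interpolation=cv2.INTER_CUBIC))
cv2.imwrite(f"pics/p4.png",np.hstack(out))
E
```

```text
t: 4.4
ee_pos: [0.4967, -0.0364, 0.1202]
tcp_rot: [1.365, 0.874, -0.749]
force: [-25.9, 1.6, 29.9]
gripper_width: -0.0001
t: 4.9
ee_pos: [0.4968, -0.0364, 0.1202]
tcp_rot: [1.365, 0.874, -0.749]
force: [-26.0, 2.1, 30.3]
gripper_width: -0.0
[-0.05076923 -0.09725102  0.01798866] [-7.12284546  4.51407349 39.09968161]
```

View pics/p4.png

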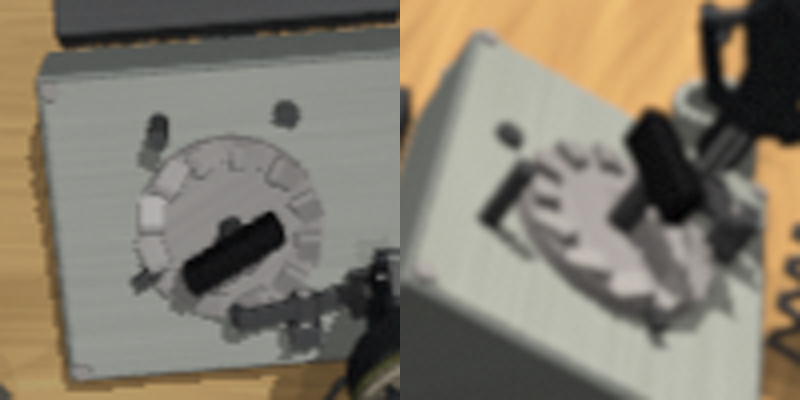

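```bash
for i in 1 2; do python3 -m inch '[[[0,0,0],[0,0,0],-1],[[0,0,0],[0,0,0],-1],[[0,0,0],[0,0,0],-1],[[0,0,0],[0,0,0],-1],[[0,0,0],[0,0,0],-1]]'; done
python3 - <<'E'
from h import *
import cv2
out=[]
for n,(x0,y0,x1,y1) in dict(top=(200,135,300,235),side=(215,130,315,230)).items():
    a=cams.camera(n)[y0:y1,x0:x1]
    a=cv2.resize(a,None,fx=4,fy=4,interpolation=cv2.INTER_CUBIC)
    for th in (0,.13,.26,.5):
        u=proj(n,rt(-2*np.pi/3+th,.076,.011)); cv2.circle(a,(int((u[0]+.5-x0)*4),int((u[1]+.5-y0)*4)),2,(0,0,255) if th==0 else (0,255,0),-1)
    out.append(a)
cv2.imwrite(f"pics/p5.png",np.hstack(out))
E
```

```text
t: 5.5
ee_pos: [0.4968, -0.0364, 0.1202]
tcp_rot: [1.365, 0.874, -0.749]
force: [-25.9, 0.4, 29.0]
gripper_width: 0.0002
t: 6.0
ee_pos: [0.4968, -0.0364, 0.1202]
tcp_rot: [1.365, 0.874, -0.749]
force: [-26.4, 0.9, 30.1]
gripper_width: -0.0001
```

View pics/p5.png

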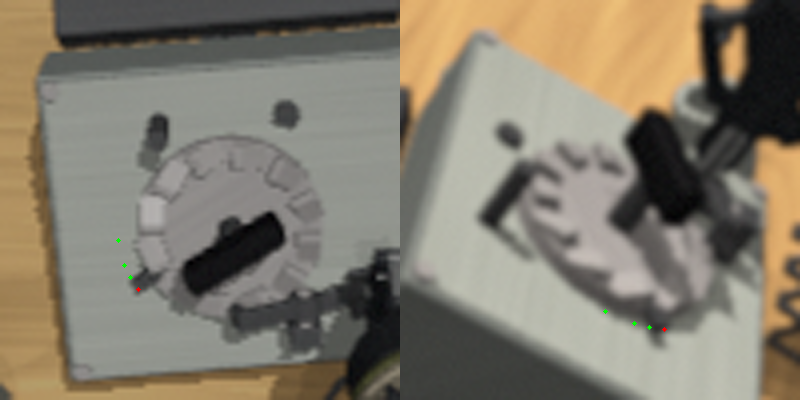

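```bash
python3 -m inch '[[[-6,0,0],[0,0,0],-1],[[-10,0,0],[0,0,0],-1],[[-15,0,0],[0,0,0],-1],[[-25,0,0],[0,0,0],-1],[[-30,0,0],[0,0,0],-1]]'
python3 - <<'E'
from h import *
plan(w([0,0,.13]),toolR(-np.pi/6),5)
E
```

```text
t: 6.6
ee_pos: [0.4534, -0.0399, 0.1938]
tcp_rot: [1.366, 0.875, -0.749]
force: [0.5, -1.6, 0.5]
gripper_width: -0.0002
pos [ 0.4534 -0.0399  0.1938] target [0.4759 0.0593 0.2426] turn total [-0.526 -0.001  0.003] shift total [-26.7  51.3 -96.9] F [ 0.5 -1.6  0.5] q [ 0.66 -0.39 -0.5   2.31 -0.47  0.71  0.52] t 6.6 w -0.0002
[-5, 10, -19] [-0.105, -0.0, 0.001]
[-5, 12, -18] [-0.105, -0.0, 0.001]
[-5, 14, -17] [-0.105, -0.0, 0.001]
[-5, 16, -15] [-0.105, -0.0, 0.001]
[-5, 17, -13] [-0.105, -0.0, 0.001]
```

```bash
python3 -m inch '[[[-9,10,-19],[-0.105,0,0],-1],[[-9,12,-18],[-0.105,0,0],-1],[[-5,14,-17],[-0.105,0,0],0],[[-3,16,-15],[-0.105,0,0],1],[[-1,17,-13],[-0.105,0,0],1]]'
python3 -m inch '[[[0,0,0],[0,0,0],1],[[0,0,0],[0,0,0],1]]'
python3 - <<'E'
from h import *
import cv2
plan(w([0,0,.046]),toolR(-np.pi/6),5)
out=[]
for n,(x0,y0,x1,y1) in dict(top=(200,135,300,235),side=(215,100,315,200)).items():
    a=cams.camera(n)[y0:y1,x0:x1]
    out.append(cv2.resize(a,None,fx=4,fy=4,interpolation=cv2.INTER_CUBIC))
cv2.imwrite(f"pics/p6.png",np.hstack(out))
E
```

```text
t: 7.1
ee_pos: [0.4766, 0.0593, 0.2431]
tcp_rot: [0.892, 0.986, -0.468]
force: [-0.4, -0.5, 0.2]
gripper_width: 0.0433
t: 7.3
ee_pos: [0.4762, 0.0582, 0.2422]
tcp_rot: [0.898, 0.987, -0.471]
force: [-0.6, -0.7, 0.3]
gripper_width: 0.0726
pos [0.4762 0.0582 0.2422] target [0.5177 0.0631 0.1698] turn total [-0.001 -0.001  0.003] shift total [83.6  0.7 -0.9] F [-0.6 -0.7  0.3] q [ 0.54 -0.41 -0.64  2.2  -0.33  0.78  0.67] t 7.3 w 0.0726
[17, 0, 0] [-0.0, -0.0, 0.001]
[17, 0, 0] [-0.0, -0.0, 0.001]
[17, 0, 0] [-0.0, -0.0, 0.001]
[17, 0, 0] [-0.0, -0.0, 0.001]
[17, 0, 0] [-0.0, -0.0, 0.001]
```

View pics/p6.png

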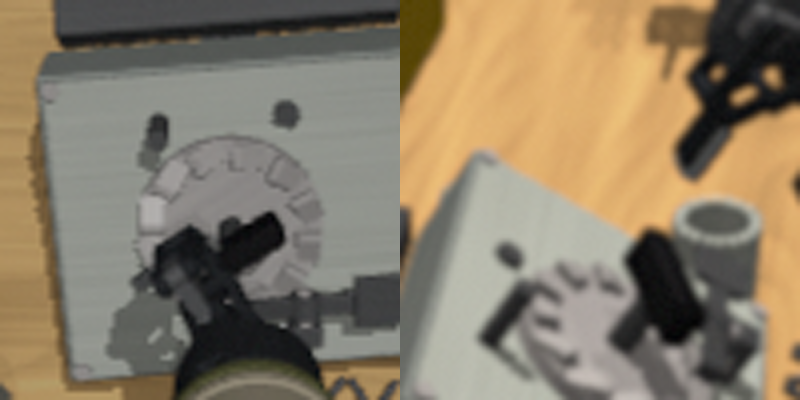

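```bash
python3 -m inch '[[[20,0,0],[0,0,0],1],[[20,0,0],[0,0,0],1],[[18,0,0],[0,0,0],1],[[15,0,0],[0,0,0],1],[[10,0,0],[0,0,0],1]]'
python3 - <<'E'
from h import *
import cv2
plan(w([0,0,.046]),toolR(-np.pi/6),1)
out=[]
for n,(x0,y0,x1,y1) in dict(top=(200,135,300,235),side=(215,100,315,200)).items():
    a=cams.camera(n)[y0:y1,x0:x1]
    out.append(cv2.resize(a,None,fx=4,fy=4,interpolation=cv2.INTER_CUBIC))
cv2.imwrite(f"pics/p7.png",np.hstack(out))
E
```

```text
t: 7.9
ee_pos: [0.5172, 0.0605, 0.1691]
tcp_rot: [0.9, 0.987, -0.474]
force: [0.1, -0.8, 0.1]
gripper_width: 0.0849
pos [0.5172 0.0605 0.1691] target [0.5177 0.0631 0.1698] turn total [-0.004 -0.     0.004] shift total [-0.2  2.2 -1.8] F [ 0.1 -0.8  0.1] q [ 0.63 -0.2  -0.8   2.22 -0.18  0.55  0.54] t 7.9 w 0.0849
[0, 2, -2] [-0.004, -0.0, 0.004]
```

View pics/p7.png

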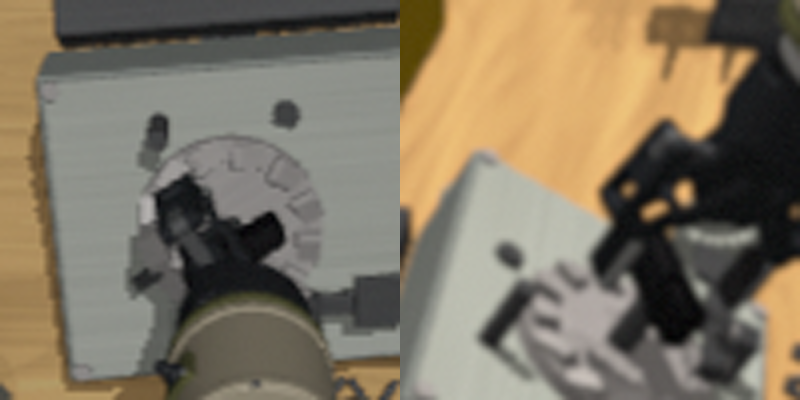

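```bash
python3 -m inch '[[[0,2,-2],[0,0,0],0],[[0,0,0],[0,0,0],-0.3],[[0,0,0],[0,0,0],-0.6],[[0,0,0],[0,0,0],-1],[[0,0,0],[0,0,0],-1]]';python3 -m inch '[[[0,0,0],[0,0,0],-1],[[0,0,0],[0,0,0],-1]]'
python3 - <<'E'
from h import *
s=readout.get_state();Rt=R.from_rotvec(s["tcp_rot"]);print(Rt.inv().apply(s["force"]),Rt.inv().apply(s["moment"]))
E
```

```text
t: 8.5
ee_pos: [0.5166, 0.063, 0.1704]
tcp_rot: [0.898, 0.987, -0.475]
force: [-20.9, -2.2, 14.5]
gripper_width: 0.0174
t: 8.7
ee_pos: [0.5166, 0.063, 0.1704]
tcp_rot: [0.899, 0.987, -0.475]
force: [-17.9, -4.6, 13.0]
gripper_width: 0.0174
[-20.36396381  -9.64945987  -2.09905061] [ 0.67992204  0.88707252 -2.15495569]
```

```bash
python3 -m inch '[[[-0.6,-0.4,0],[0,0,0],-1],[[0,0,0],[0.1,0,0],-1],[[0,0,0],[0.1,0,0],-1],[[0,0,0],[0.1,0,0],-1],[[0,0,0],[0.05,0,0],-1]]'
python3 - <<'E'
from h import *
s=readout.get_state();Rt=R.from_rotvec(s["tcp_rot"]);print(Rt.inv().apply(s["force"]),Rt.inv().apply(s["moment"]),(toolR(-np.pi/6).inv()*Rt).as_rotvec())
E
```

```text
t: 9.2
ee_pos: [0.5166, 0.0631, 0.1706]
tcp_rot: [1.213, 0.917, -0.66]
force: [0.0, -2.5, -5.1]
gripper_width: 0.0172
[ 4.33620031 -3.11696322  1.98927004] [-0.27176252 -0.23470583 -0.80799522] [ 0.35527503 -0.00110341 -0.00408671]
```

Turning freely. Continue.

```bash
python3 -m inch '[[[0,0,0],[0.1,0,0],-1],[[0,0,0],[0.1,0,0],-1],[[0,0,0],[0.1,0,0],-1],[[0,0,0],[0.1,0,0],-1],[[0,0,0],[0.05,0,0],-1]]'
cat > f.py <<'E'
from h import *
s=readout.get_state();Rt=R.from_rotvec(s["tcp_rot"]);print(Rt.inv().apply(s["force"]),Rt.inv().apply(s["moment"]),(toolR(-np.pi/6).inv()*Rt).as_rotvec(),s["qpos"].round(2))
E
python3 f.py
```

```text
t: 9.7
ee_pos: [0.5169, 0.0631, 0.1708]
tcp_rot: [1.61, 0.789, -0.897]
force: [4.1, -2.7, -5.9]
gripper_width: 0.0173
[7.0482399  1.22395843 2.81346313] [-0.30626991 -0.42052005 -0.29023973] [ 0.80529556 -0.00211208 -0.00310918] [ 0.81 -0.24 -0.95  2.21 -0.28  0.56 -0.17]
```

```bash
python3 -m inch '[[[0,0,0],[0.1,0,0],-1],[[0,0,0],[0.1,0,0],-1],[[0,0,0],[0.1,0,0],-1],[[0,0,0],[0.1,0,0],-1],[[0,0,0],[0.05,0,0],-1]]'
python3 f.py
```

```text
t: 10.2
ee_pos: [0.517, 0.0628, 0.1709]
tcp_rot: [1.998, 0.612, -1.13]
force: [5.9, -3.7, -7.8]
gripper_width: 0.0171
[9.5442307  3.47400655 2.47842026] [-0.27488254 -0.64027552  0.20184627] [ 1.25546491 -0.00327888 -0.0021359 ] [ 0.92 -0.27 -1.04  2.21 -0.36  0.57 -0.54]
```

```bash
python3 -m inch '[[[0,0,0],[0.1,0,0],-1],[[0,0,0],[0.1,0,0],-1],[[0,0,0],[0.1,0,0],-1],[[0,0,0],[0.1,0,0],-1],[[0,0,0],[0.08,0,0],-1]]'
python3 -m inch '[[[0,0,0],[0,0,0],-1],[[0,0,0],[0,0,0],-1]]'
python3 f.py
python3 - <<'E'
from h import *
import cv2
out=[]
for n,(x0,y0,x1,y1) in dict(top=(200,135,300,235),side=(215,100,315,200)).items():
    a=cams.camera(n)[y0:y1,x0:x1]
    out.append(cv2.resize(a,None,fx=4,fy=4,interpolation=cv2.INTER_CUBIC))
cv2.imwrite(f"pics/p8.png",np.hstack(out))
E
```

```text
t: 10.7
ee_pos: [0.5171, 0.0627, 0.171]
tcp_rot: [2.395, 0.36, -1.373]
force: [7.9, -5.1, -8.4]
gripper_width: 0.0171
t: 10.9
ee_pos: [0.5171, 0.0627, 0.171]
tcp_rot: [2.392, 0.362, -1.371]
force: [8.6, -4.7, -9.7]
gripper_width: 0.017
[12.53640968  5.85565453 -0.15369133] [-0.04632899 -0.31229429  0.68437354] [ 1.73220128e+00 -4.10230336e-03 -7.67857030e-04] [ 1.04 -0.32 -1.12  2.2  -0.48  0.59 -0.92]
```

View pics/p8.png

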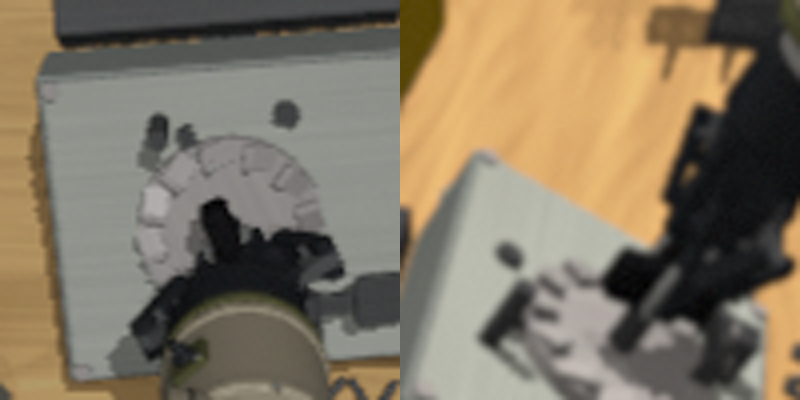

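```bash
python3 -m inch '[[[0,0,0],[0,0,0],0],[[0,0,0],[0,0,0],1],[[0,0,0],[0,0,0],1],[[0,0,0],[0,0,0],1],[[0,0,0],[0,0,0],1]]'
python3 -m inch '[[[-10,0,0],[0,0,0],1],[[-20,0,0],[0,0,0],1],[[-25,0,0],[0,0,0],1],[[-25,0,0],[0,0,0],1],[[-20,0,0],[0,0,0],1]]'
python3 f.py
python3 - <<'E'
from h import *
import cv2
out=[]
for n,(x0,y0,x1,y1) in dict(top=(200,135,300,235),side=(215,100,315,200)).items():
    a=cams.camera(n)[y0:y1,x0:x1]
    out.append(cv2.resize(a,None,fx=4,fy=4,interpolation=cv2.INTER_CUBIC))
cv2.imwrite(f"pics/p9.png",np.hstack(out))
E
```

```text
t: 11.5
ee_pos: [0.5173, 0.0639, 0.1714]
tcp_rot: [2.392, 0.364, -1.371]
force: [-0.5, 0.0, -0.4]
gripper_width: 0.0853
t: 12.0
ee_pos: [0.4673, 0.0589, 0.2597]
tcp_rot: [2.393, 0.362, -1.37]
force: [0.1, 0.6, 0.9]
gripper_width: 0.0853
[-0.7126517  -0.29706155 -0.74041595] [ 0.04736924 -0.42487013 -0.17368366] [ 1.73202018e+00 -3.46698317e-03  6.95889832e-04] [ 0.69 -0.5  -0.71  2.18 -0.45  0.85 -0.95]
```

View pics/p9.png

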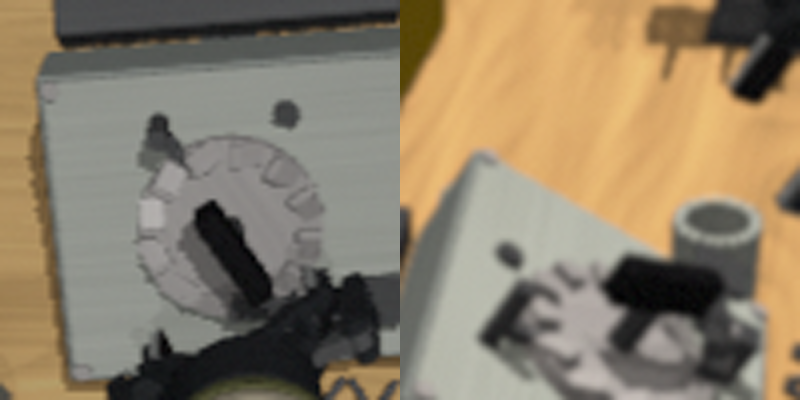

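```bash
python3 - <<'E'
from h import *
s=readout.get_state();Rt=R.from_rotvec(s["tcp_rot"]);print(s["qpos"],Rt.inv().apply([15,-10,40]))
E
```

```text
[ 0.68141434 -0.49454269 -0.71038398  2.18172342 -0.45165095  0.84638269
 -0.94967921] [-27.57890911  22.10174036 -25.99840082]
```

```bash
python3 -m inch '[[[-14,11,-13],[0,0,0],1],[[-14,11,-13],[0,0,0],1],[[0,0,0],[0,0,0],1]]'
python3 f.py
python3 -m inch '[[[0,0,0],[0,0,0],1],[[0,0,0],[0,0,0],1],[[0,0,0],[0,0,0],1],[[0,0,0],[0,0,0],1],[[0,0,0],[0,0,0],1]]'
python3 - <<'E'
from h import *
import cv2
out=[]
for n,(x0,y0,x1,y1) in dict(top=(200,135,300,235),side=(215,100,315,200)).items():
    im=cams.camera(n); cv2.imwrite(f"pics/{n}10.png",im); a=im[y0:y1,x0:x1]
    a=cv2.resize(a,None,fx=4,fy=4,interpolation=cv2.INTER_CUBIC)
    for k,c in((2,(255,0,0)),(3,(0,0,255)),(4,(0,255,0))):
        u=proj(n,rt((k-4)*np.pi/6-.035,.076,.011)); cv2.circle(a,(int((u[0]+.5-x0)*4),int((u[1]+.5-y0)*4)),2,c,-1)
    out.append(a)
cv2.imwrite(f"pics/p10.png",np.hstack(out))
E
```

```text
t: 12.4
ee_pos: [0.4841, 0.0491, 0.3002]
tcp_rot: [2.395, 0.363, -1.368]
force: [0.3, 0.6, -0.2]
gripper_width: 0.0857
[ 0.36059041 -0.44151436 -0.4245777 ] [-0.03855223 -0.48871768 -0.20480529] [ 1.73189520e+00 -1.34026941e-03  1.39877709e-03] [ 0.72 -0.47 -0.69  2.09 -0.43  0.92 -0.94]
t: 12.9
ee_pos: [0.4824, 0.0495, 0.2981]
tcp_rot: [2.392, 0.364, -1.372]
force: [0.2, -0.2, -0.9]
gripper_width: 0.0853
```

View pics/p10.png

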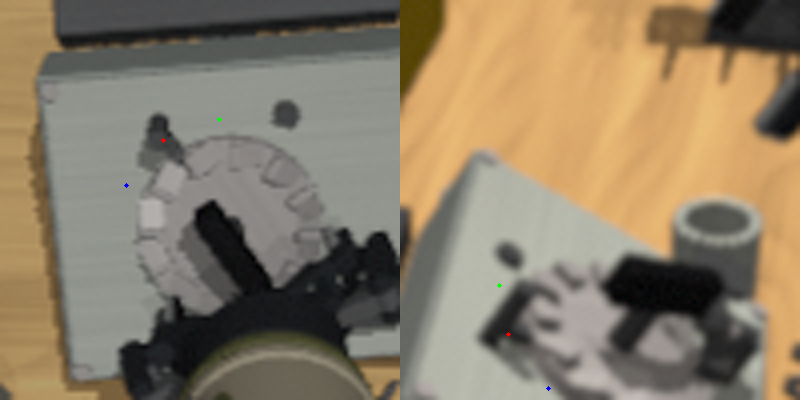

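View pics/top10.png

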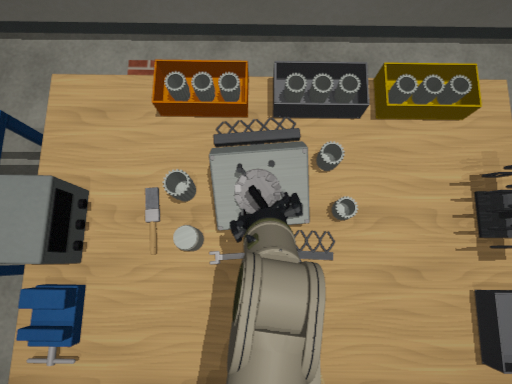

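The pointer stands at the tall peg (about (165,140) in the left-hand view), at the projected tooth-3 position. It stayed there between the two pictures. The sleeves, can and brush have not moved, and the gripper is clear.

```bash
python3 -c "
from bench import ctrl
print(ctrl.job_done())"
```

```text
the job is handed in; nothing more can be done
None
```

The tensioner is reset and the job is handed in, at about 13 s on the robot's clock.

- **Release:** I pressed the lever down to its hard stop and held it for about 2.5 s. The pictures showed the pointer running back to the slack stop and staying there. I then let the lever spring back.
- **Winding:** I gripped the knob and wound it clockwise to about 1.73 rad, just past the third tooth, where the tall peg stands. I then let go and lifted the gripper clear.
- **Last checks:** Two pictures about 0.9 s apart show the pointer standing at the tall peg, at the projected tooth-3 position. The force reading at the tool is close to zero. The sleeves, can and brush look unmoved. The spanner and jig strip were partly hidden by the arm.

Some readings were less clean:

- **Press force:** The lever press briefly peaked at about 97 N at the wrist through the fingertips. That is under the 120 N limit, and I eased it to about 40 N for the hold.
- **Joint range:** Joint 2 came right up to its −0.5 limit as the gripper backed away. It read −0.4945 once the arm had settled, and I moved it off.
- **Position model:** The wheel sits about 10 mm left of the centre of the panel corners I measured, so I worked from the wheel and knob. The side view also sat about 2 pixels off my model.

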